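# Lay out the cylinder-head kit in the nest tray

### The arm

A 6-joint arm with a two-finger parallel gripper is mounted at the origin on a cart in front of the work surface, level with it; the furniture and walls round the work are solid. World frame = base frame: x ahead of the robot, y to its left, z up, the work surface at z = 0. Lengths are in m, angles in rad, forces in N, time in s.
With the tool pointing down it reaches from about 0.35 to 0.775 m from the base axis. Payload 5.5 kg.
Tool frame: the origin (TCP) lies between the finger pads; the fingertips stand 19 mm ahead of it and the grasp point (between the pads) is the TCP; z points along the fingers, x is the direction in which the jaws open and shut, and the axes are right-handed (so a half turn about z gives the same grasp; the last joint's range is limited). The gripper opens to 85 mm and grips with 20 to 120 N. Pads are 22 mm wide; open, the fingers measure 114 mm over their backs; the gripper's body (76 mm by 85 mm) begins 54 mm behind the grasp point. The pads swing forward as they close: fully open they stand 13 mm farther back than shut.
Start: joints at [1.134, 0.313, 0.046, 1.304, 0, 1.431], TCP at [0.168, 0.55, 0.25] pointing down, gripper open.
Joint ranges: [-2.76, 2.76], [-0.86, 1.69], [-1.03, 1.26], [-2.2, 2.34], [-1.47, 1.5], [-3.14, 3.14]. Speed limits (rad/s): [2.57, 2.57, 3.14, 3.14, 3.14, 3.14].

### API

Orientations are given as a unit quaternion [w, x, y, z].
In Python, from workcell import env gives the robot as it stands. The module is installed in compiled form; this text tells all that it offers.
- The arm moves only by the tool carry_out, never from a script. Its argument "steps" is a list of rows, each a list of 7 numbers: the gripper command: -1 is shut, 1 is fully open, values between are in proportion, then the shift along the tool's x, y, z in m, then the turn, a rotation vector about the tool's x, y, z in rad. A call has 1 to 20 rows; each row shifts and turns the commanded pose from where the row before left it, along the tool's axes as they then stand; what a row does not reach is not made up. A row lasts 1/8 s, in which the tool goes at most 62.5 mm and 10.7 degrees, less where a joint would pass 70% of its speed; a pose out of reach is approached as far as the arm can. A call with a gripper value outside its range is refused whole. The fingers move at their own pace and stop on an object; "grip_force" is the grip in N (left out, the last holds). Time passes only in rows, so rows that do not move let the fingers close. It gives the time, the measured TCP pose, the force and the opening at its end, in the units of the state.
- env.get_state(): the state, without advancing time (a new reading comes with each control period).
- env.read_camera(name): name is "scene" or "top" or "wrist"; returns a dict with "color" (420x560x3 uint8, red, green, blue), "K" (3x3 intrinsics, pixels), "R" (3x3) and "t" (3): a world point X has camera coordinates R X + t. Camera axes: x right, y down, z forward; pixel columns grow to the right and rows downward; lengths in m; the calibration is good to about 2 mm. A picture is of the moment at which its call begins. There is no depth.
- env.hand_in(): hands the job in, once; it reports no verdict.
The state is a dict: "clock": time; "joint_pos": joint angles; "qvel": joint speeds; "tau": joint torques, N m; "tcp_pos": TCP position; "orientation": TCP orientation; "wrist_force": force on the tool from outside, world axes, zero at the start; "ft_torque": the same for the moment, N m; "finger_gap": finger opening in m.
Only numpy, scipy, OpenCV 4.12 (cv2) and the standard library are available. Lean on these libraries where they do the work, as an engineer would, in place of code of your own. Each camera call takes 0.05 s, during which the arm holds its last target. There are 200 camera calls.

### The job

Put the kit for reassembling the cylinder head into the steel tray, each part lying flat down in the nest that is cut for it: the rocker arm in the wide oblong nest, the spark plug in the narrow oblong nest, the core plug in the round nest and the tall hex nut in the small square nest, with rocker arm, core plug and tall nut the same way up as they lie now. Leave the low flanged nut and the thin abrasive disc, which do not belong to the kit, where they lie.

Things in the scene. Friction and masses are not known exactly. Their poses are not given: they have to be found in the camera images.
- rocker_center (a point): roller rocker arm, bronze coloured hump-backed casting, 66 mm long (its y), 28 mm across the flat cheeks (its x; grasp here, pin ends reach 34 mm), 34 mm high, about 0.14 kg. Origin at its centre, half-way up; z up as it lies.
- plug_center (a point): used spark plug lying on its side, 78 mm long (its y), 18 mm high, its solid body 12 mm across (its x; grasp here) although it looks 18 mm wide, about 0.05 kg. Origin at its centre, half-way up; z up as it lies.
- coreplug_center (a point): core plug: thick round steel cup plug, 41 mm diameter and 18 mm high, with a smaller copper-faced boss (20 mm diameter) on top, 24 mm high in all; can be grasped across its 40 mm diameter in any direction, about 0.06 kg. Origin at its centre, half-way up; z up as it lies.
- tallnut_center (a point): tall plain hex nut with a round collar on top, 20 mm (its x) by 24 mm (its y), 22 mm high, grasp across its x, about 0.03 kg. Origin at its centre, half-way up; z up as it lies.
- flangenut_center (a point): look-alike, not part of the kit, leave it: low hex nut with a wide flange at its foot, 24 mm across the flange, 13 mm high. Origin at its centre, half-way up; z up as it lies.
- disc_center (a point): look-alike, not part of the kit, leave it: thin brown abrasive disc, 51 mm diameter and 5 mm thick, with a black button (20 mm diameter) on top, 20 mm high in all. Origin at its centre, half-way up; z up as it lies.
- nest_wide: fixed grey plastic pad 100 x 72 x 12 mm, one of four in a row (any order) in a shallow steel tray; top 14 mm above the worktop. Central recess, dark lined, 6 mm deep, its floor 8 mm above the worktop: wide oblong, 86 mm (along x) by 50 mm (along y), for the rocker arm (long axis along x, either way). Origin: centre of the underside; x along the 100 mm side, y along the row, z up.
- nest_narrow: fixed grey plastic pad 100 x 72 x 12 mm, one of four in a row (any order) in a shallow steel tray; top 14 mm above the worktop. Central recess, dark lined, 6 mm deep, its floor 8 mm above the worktop: narrow oblong, 90 mm (along x) by 32 mm (along y), for the spark plug (long axis along x, either way). Origin: centre of the underside; x along the 100 mm side, y along the row, z up.
- nest_round: fixed grey plastic pad 100 x 72 x 12 mm, one of four in a row (any order) in a shallow steel tray; top 14 mm above the worktop. Central recess, dark lined, 6 mm deep, its floor 8 mm above the worktop: round, 57 mm diameter, for the core plug. Origin: centre of the underside; x along the 100 mm side, y along the row, z up.
- nest_square: fixed grey plastic pad 100 x 72 x 12 mm, one of four in a row (any order) in a shallow steel tray; top 14 mm above the worktop. Central recess, dark lined, 6 mm deep, its floor 8 mm above the worktop: small square, 40 by 40 mm, for the tall hex nut. Origin: centre of the underside; x along the 100 mm side, y along the row, z up.

How it is judged:
By the outcome, as a careful person would: the job done as asked, in the order asked, and still so for the second after the job is handed in, with the robot touching nothing.
It also fails if it takes over 104 s, if anything falls off the work surface, if the arm or the gripper's body presses on something with over 40 N, if the wrist force passes 120 N, or if a joint passes its speed limit or range.

## Working session

There is one attempt and no reset: what is moved stays moved. The work goes in short steps, Python scripts to look and compute and a tool call to move; the robot and the scene stay as the last step left them, time stands still between calls to the robot, and variables do not carry over. Pictures are saved under pics/ and viewed, about 12 in all and at most 16, crops included, and the job is handed in when it is done.

Besides the shell and the picture viewer there is one more tool, called after "Call:" as a command line: name --pt "numbers of a row" for each row, then --argument value for the rest. carry_out: Moves the arm, as the interface text tells. Its arguments: {"type":"object","properties":{"steps":{"type":"array","items":{"type":"array","items":{"type":"number"}}},"grip_force":{"type":"number"}},"required":["steps"]}

```bash
mkdir -p pics; cat > h.py <<'E'
import numpy as np, cv2
from workcell import env
def snap(n,f):
    c=env.read_camera(n); np.savez('pics/'+f+'.npz',**{k:c[k] for k in('color','K','R','t')})
    cv2.imwrite('pics/'+f+'.png',c['color'][:,:,::-1]); return c
def load(f): return np.load('pics/'+f+'.npz')
def w(c,u,v,z):
    d=np.array(c['R']).T@np.linalg.inv(c['K'])@[u,v,1]; o=-np.array(c['R']).T@c['t']
    return o+d*(z-o[2])/d[2]
def px(c,X):
    p=c['K']@(c['R']@np.array(X)+c['t']); return p[:2]/p[2]
E
python3 - <<'E'
from h import *
for n in('top','scene'):
    c=snap(n,n+'0'); print(n,c['K'][0,0],-c['R'].T@c['t'],c['R'][2])
s=env.get_state();print(s)
E
```

```text
top 478.73424138376976 [0.45254915 0.29637139 0.91534402] [ 0.09739608 -0.03605116 -0.99459254]
scene 538.9688513841003 [0.07949516 0.78345629 0.66925508] [ 0.46482362 -0.56512394 -0.68159661]
{'clock': 0.1, 'joint_pos': array([ 1.13439969e+00,  3.13925601e-01,  4.50590384e-02,  1.30359943e+00,
       -2.38927343e-05,  1.43118868e+00]), 'qvel': array([-0.00015289, -0.00285131,  0.0017331 , -0.001308  ,  0.00231504,
        0.00076961]), 'tau': array([ 2.94290170e-03, -4.81727314e+01,  2.99242920e+01,  1.28238936e-02,
       -3.89845195e-05, -3.32639239e-06]), 'tcp_pos': array([0.16799114, 0.54945178, 0.24948413]), 'orientation': array([ 4.08829690e-04,  8.03881265e-01,  5.94789219e-01, -7.27974092e-04]), 'wrist_force': array([-1.50831497, -0.6364529 , -0.47367398]), 'ft_torque': array([-0.01897046, -0.01723848, -0.03232366]), 'finger_gap': 0.08533176467059254}
```

View pics/top0.png

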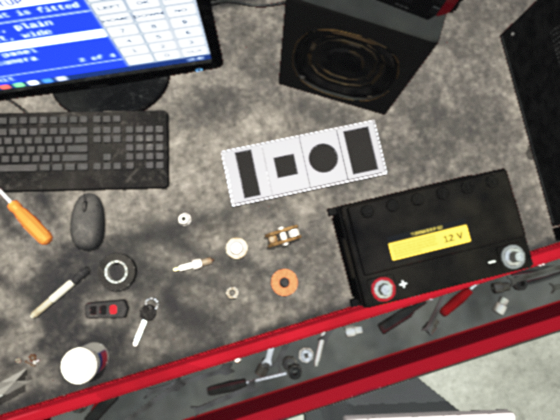

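View pics/scene0.png

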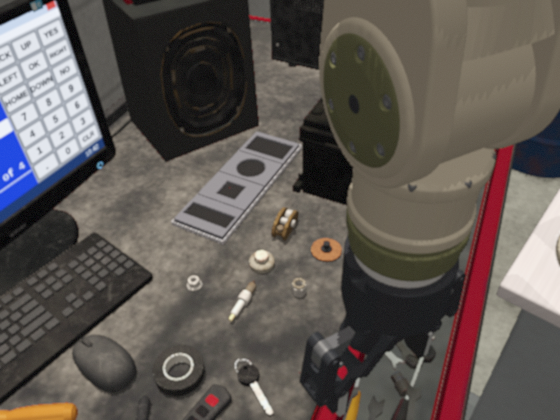

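The top view shows the tray with the nests in order narrow (247,174), square (286,166), round (323,158) and wide (361,150). The parts are at: nut A (184,219), plug (192,265), core plug (236,247), rocker (283,237), nut B (232,293) and disc (284,282). I'll enlarge to measure and to tell the nuts apart.

```bash
python3 - <<'E'
from h import *
a=load('top0')['color'][110:310,165:395,::-1]; b=load('scene0')['color'][130:330,165:365,::-1]
cv2.imwrite('pics/ct.png',cv2.resize(a[85:,:145],None,fx=5.5,fy=5.2,interpolation=cv2.INTER_CUBIC)[:600,:800])
cv2.imwrite('pics/cs.png',cv2.resize(b,(600,600),interpolation=cv2.INTER_CUBIC))
c=load('top0')
t=cv2.resize(c['color'][112:212,215:395,::-1],None,fx=4.4,fy=4.4,interpolation=cv2.INTER_CUBIC); cv2.imwrite('pics/tr.png',t)
# dark blobs in tray
g=cv2.cvtColor(c['color'],cv2.COLOR_RGB2GRAY)
m=(g<80).astype(np.uint8);m[:112]=0;m[212:]=0;m[:,:225]=0;m[:,384:]=0
n,l,s,ce=cv2.connectedComponentsWithStats(m)
for i in range(1,n):
    if 200<s[i][4]<2500:
        r=cv2.minAreaRect(np.argwhere(l==i)[:,::-1].astype(np.float32))
        P=w(c,*ce[i],.011);print(ce[i],s[i],P, [w(c,*q,.012)[:2].round(4) for q in cv2.boxPoints(r)])
E
```

```text
[360.19709544 149.94605809] [345 128  32  45 964] [0.65489807 0.11100876 0.011     ] [array([0.6903, 0.141 ]), array([0.6998, 0.0964]), array([0.6192, 0.0818]), array([0.61  , 0.1261])]
[322.76481149 157.60502693] [310 145  27  26 557] [0.64138333 0.1841778  0.011     ] [array([0.6664, 0.2081]), array([0.6653, 0.1578]), array([0.6165, 0.1597]), array([0.6176, 0.2097])]
[247.2605178  173.51456311] [236 151  23  46 618] [0.61358068 0.32989934 0.011     ] [array([0.6535, 0.3509]), array([0.6586, 0.3246]), array([0.5742, 0.309 ]), array([0.5693, 0.3351])]
[285.0988024  165.41616766] [275 156  21  21 334] [0.62769737 0.25718135 0.011     ] [array([0.642 , 0.2773]), array([0.6487, 0.2431]), array([0.6133, 0.2367]), array([0.6067, 0.2709])]
[361.59633028 205.94311927] [327 196  57  16 545] [0.54599399 0.11311324 0.011     ] [array([0.5666, 0.1789]), array([0.564 , 0.0712]), array([0.5352, 0.0726]), array([0.5378, 0.18  ])]
```

View pics/ct.png

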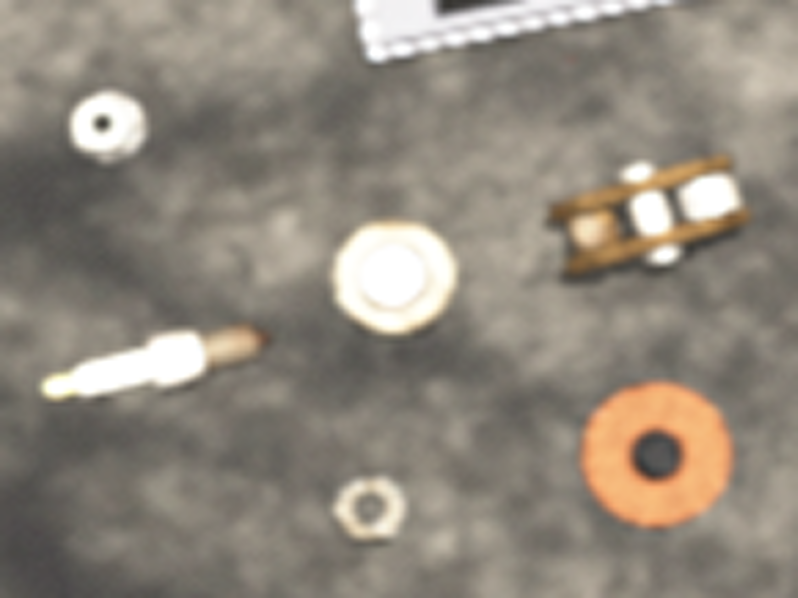

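View pics/cs.png

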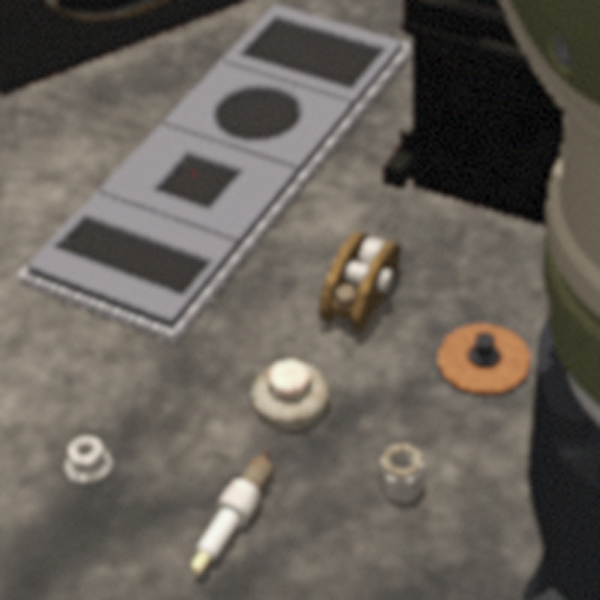

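Nut A at (184,219) is the low flanged nut and stays put. Nut B at (232,293) is the tall one. Next I'll compute positions from both cameras.

```bash
cat >> h.py <<'E'
def tri(ca,pa,cb,pb):
    L=[np.array(c['K'])@np.c_[c['R'],c['t']] for c in(ca,cb)]
    X=cv2.triangulatePoints(L[0],L[1],np.float64(pa).reshape(2,1),np.float64(pb).reshape(2,1)).ravel();return X[:3]/X[3]
def mv(goal,th,s=None,th0=None):
    "tool-axis shift from present pose to world goal, and turn to heading th (mod pi)"
    s=env.get_state();q=s['orientation'];h=2*np.arctan2(q[2],q[1]) ;d=np.array(goal)-s['tcp_pos']
    a=(h-th+np.pi/2)%np.pi-np.pi/2
    print('tool shift',(d[0]*np.cos(h)+d[1]*np.sin(h)).round(4),(d[0]*np.sin(h)-d[1]*np.cos(h)).round(4),-d[2].round(4),'turn z',a.round(3),'or',(a-np.sign(a)*np.pi).round(3),'heading',h.round(4),'j6',s['joint_pos'][5].round(3))
E
python3 - <<'E'
from h import *
c=load('top0');s=load('scene0')
T=lambda x,y:(165+x/5.5,195+y/5.2)
S=lambda x,y:(165+x/3,130+y/3)
def p(n,t,z): print(n,w(c,*T(*t),z).round(4))
p('rock',(649,214),.03)
for q in((553,213),(725,163),(575,268),(743,213)):p(' corner',q,.022)
p('plug',(155,364),.009);p('plug ends',(43,387),.009);p('',(268,338),.009)
p('core',(393,276),.024);p('corerim',(395,277),.018)
p('nut',(370,508),.022);p(' l',(336,508),.022);p(' r',(405,508),.022)
p('disc',(657,454),.005);p('fl',(108,126),.003)
for n,t,q in(('core boss',(393,276),(291,376)),('nut',(370,508),(402,458)),('disc btn',(657,454),(485,340))):print(n,tri(c,T(*t),s,S(*q)).round(4))
for n,(x,y) in dict(narrow=(.6136,.3299),sq=(.6277,.2572),rnd=(.6414,.1842),wide=(.6549,.111)).items():
    print(n,px(s,(x,y,.009)),(px(s,(x,y,.009))-[165,130])*3)
c=snap('wrist','w0')
E
```

```text
rock [0.4914 0.2657 0.03  ]
 corner [0.493  0.2979 0.022 ]
 corner [0.5095 0.239  0.022 ]
 corner [0.4732 0.291  0.022 ]
 corner [0.4913 0.2334 0.022 ]
plug [0.4429 0.4345 0.009 ]
plug ends [0.4358 0.4724 0.009 ]
 [0.4511 0.3961 0.009 ]
core [0.4719 0.3523 0.024 ]
corerim [0.4717 0.352  0.018 ]
nut [0.3904 0.3616 0.022 ]
 l [0.3908 0.3729 0.022 ]
 r [0.3901 0.3499 0.022 ]
disc [0.4056 0.2645 0.005 ]
fl [0.5297 0.4507 0.003 ]
core boss [0.4725 0.3528 0.0234]
nut [0.3912 0.3619 0.0242]
disc btn [0.4069 0.2654 0.0199]
narrow [209.69899387 217.07734332] [134.0969816  261.23202997]
sq [231.34483318 192.26079248] [199.03449953 186.78237743]
rnd [251.28240953 169.69656929] [258.8472286  119.08970788]
wide [269.6278586  149.07866933] [313.88357581  57.23600798]
```

View pics/w0.png

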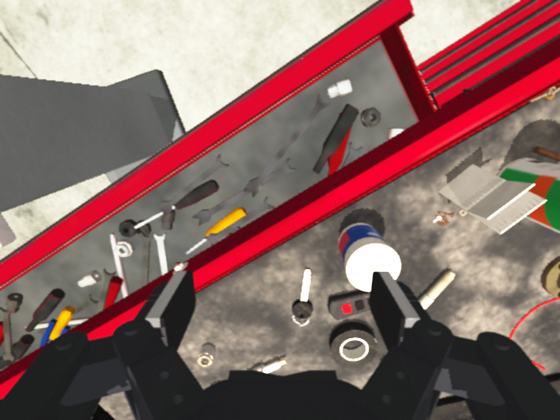

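Both cameras agree and sizes check out: plug 78 mm, core boss height 23.4 mm, nut top 24 mm. I'm moving above the rocker now.

Call:
carry_out --pt "0.3 -0.022 0.049 0 0 0 0" --pt "0.3 -0.022 0.049 0 0 0 0" --pt "0.3 -0.022 0.049 0 0 0 0" --pt "0.3 -0.022 0.049 0 0 0 0" --pt "0.3 -0.022 0.049 0 0 0 0" --pt "0.3 -0.022 0.049 0 0 0 0" --pt "0.3 -0.022 0.049 0 0 0 0" --pt "0.3 -0.022 0.049 0 0 0 0" --pt "0.3 0 0 0 0 0 0.164" --pt "0.3 0 0 0 0 0 0.164" --pt "0.3 0 0 0 0 0 0.164" --pt "0.3 0 0 0 0 0 0.164" --pt "0.3 0 0 0 0 0 0.165" --pt "0.3 0 0 0 0 0 0.165" --pt "0.3 0 0 0.05 0 0 0" --pt "0.3 0 0 0.05 0 0 0" --pt "0.3 0 0 0 0 0 0" --pt "0.3 0 0 0 0 0 0" --grip_force 40

```text
clock: 2.4
tcp_pos: [0.4923, 0.2672, 0.1518]
orientation: [-0.0, 0.99, 0.143, 0.001]
wrist_force: [0.1, -0.4, 1.5]
finger_gap: 0.0556
```

```bash
python3 - <<'E'
from h import *
mv((.4916,.2655,.03),.288)
s=env.get_state();print(s['tcp_pos'],s['finger_gap'],s['orientation'])
c=snap('wrist','w1');print(px(c,(.4916,.2655,.03)),-c['R'].T@c['t'],c['R'][2])
o=s['tcp_pos'];print(px(c,o),px(c,o-[0,0,.019]))
E
```

```text
tool shift -0.0012 0.0015 0.1218 turn z -0.0 or 3.142 heading 0.288 j6 1.637
[0.49231263 0.26722455 0.15179232] 0.0556048224557502 [-1.89759298e-04  9.89650605e-01  1.43496331e-01  6.68347281e-04]
[281.14039143 211.74011073] [0.46810362 0.34671118 0.27486762] [ 0.09265745 -0.30900053 -0.94653751]
[283.07400723 293.96380787] [282.93880559 272.99140012]
```

View pics/w1.png

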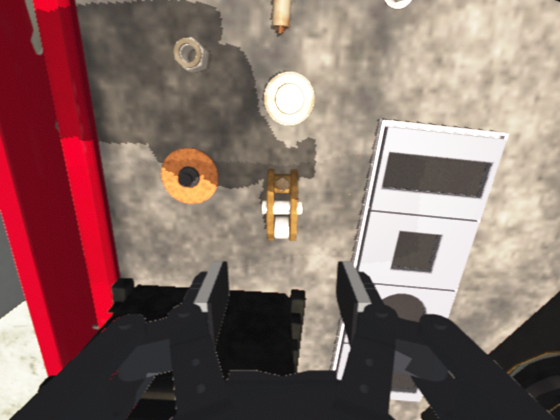

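The wrist view shows the rocker centred at about (282,206), aligned with the jaws and as predicted. Now I'll descend and grip.

Call:
carry_out --pt "0.3 -0.001 0 0.05 0 0 0" --pt "0.3 0 0 0.05 0 0 0" --pt "0.3 0 0 0.025 0 0 0" --pt "0.3 0 0 0 0 0 0" --pt "-1 0 0 0 0 0 0" --pt "-1 0 0 0 0 0 0" --pt "-1 0 0 0 0 0 0" --pt "-1 0 0 0 0 0 0" --pt "-1 0 0 0 0 0 0" --pt "-1 0 0 0 0 0 0" --pt "-1 0 0 -0.03 0 0 0" --pt "-1 0 0 -0.05 0 0 0" --pt "-1 0 0 -0.05 0 0 0" --pt "-1 0 0 -0.05 0 0 0" --pt "-1 0 0 -0.04 0 0 0" --pt "-1 0 0 0 0 0 0"

```text
clock: 4.45
tcp_pos: [0.4925, 0.2674, 0.25]
orientation: [-0.001, 0.99, 0.144, 0.004]
wrist_force: [0.1, 1.0, -3.1]
finger_gap: 0.0273
```

```bash
python3 - <<'E'
from h import *
a=.187;ax=np.array([np.cos(a),np.sin(a)])
c=load('w1');print('narrow',w(c,437,175,.010),'sq',w(c,416,252,.010),'sq',w(c,416,252,.014))
mv((.6549,.111,.15),1.757)
s=env.get_state();print(s['finger_gap'],s['tcp_pos'])
t=load('top0');s0=load('scene0')
# battery near-top corner guess
print('batt',tri(t,(340,208),s0,(305,102)),w(t,340,208,.15),w(t,500,172,.15))
c=snap('wrist','w2')
E
```

```text
narrow [0.6148841  0.33049549 0.01      ] sq [0.62863454 0.25654966 0.01      ] sq [0.62621022 0.25791127 0.014     ]
tool shift 0.1112 0.1961 0.1 turn z -1.469 or 1.673 heading 0.2881 j6 1.637
0.02725756068256289 [0.49253204 0.26742575 0.25001588]
batt [0.52000953 0.18258968 0.20557689] [0.5291512  0.17650219 0.15      ] [ 0.58216348 -0.09028249  0.15      ]
```

View pics/w2.png

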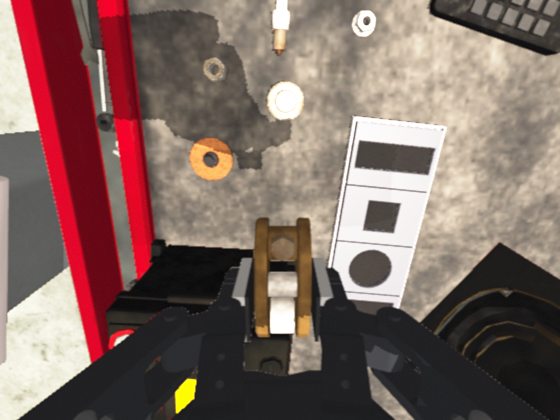

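Call:
carry_out --pt "-1 0.0278 0.049 0 0 0 0" --pt "-1 0.0278 0.049 0 0 0 0" --pt "-1 0.0278 0.049 0 0 0 0" --pt "-1 0.0278 0.049 0 0 0 0" --pt "-1 0 0 0 0 0 -0.1632" --pt "-1 0 0 0 0 0 -0.1632" --pt "-1 0 0 0 0 0 -0.1632" --pt "-1 0 0 0 0 0 -0.1632" --pt "-1 0 0 0 0 0 -0.1632" --pt "-1 0 0 0 0 0 -0.1632" --pt "-1 0 0 0 0 0 -0.1632" --pt "-1 0 0 0 0 0 -0.1632" --pt "-1 0 0 0 0 0 -0.1632" --pt "-1 0 0 0 0 0 0" --pt "-1 0 0 0 0 0 0"

```text
clock: 6.38
tcp_pos: [0.6524, 0.1103, 0.2441]
orientation: [-0.001, 0.639, 0.769, -0.001]
wrist_force: [-0.3, 0.3, -2.0]
finger_gap: 0.027
```

```bash
python3 - <<'E'
from h import *
mv((.6549,.111,.15),1.757)
c=load('w2');h=.288;o=np.array([.4925,.2674])
for v in(218,335):
  for z in (.235,.25): d=w(c,283,v,z)[:2]-o;print(v,z,'toolx',d@[np.cos(h),np.sin(h)],'tooly',d@[np.sin(h),-np.cos(h)])
t=load('top0');s=load('scene0')
print('speaker base',w(s,258,130,0),w(s,175,162,0),w(t,385,112,0),w(t,282,84,0))
snap('scene','s3')
E
```

```text
tool shift 0.0002 0.0026 0.0941 turn z -0.003 or 3.139 heading 1.7541 j6 -0.137
218 0.235 toolx 8.987620284765529e-05 tooly -0.0322444688047926
218 0.25 toolx -8.195043430828359e-05 tooly -0.037759743493139326
335 0.235 toolx 0.00023485590323086755 tooly 0.03646330798808245
335 0.25 toolx 4.728634478661904e-05 tooly 0.023487256935253636
speaker base [0.72606112 0.0638331  0.        ] [0.78834766 0.24997973 0.        ] [7.32624456e-01 5.60754906e-02 1.11022302e-16] [0.79289014 0.25817926 0.        ]
```

View pics/s3.png

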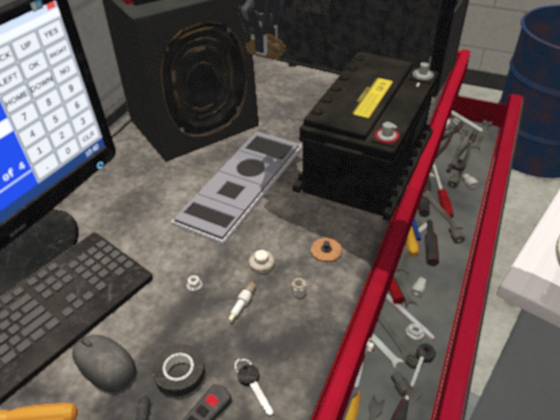

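The scene view shows the rocker held above the wide nest, around (265,40), with the battery and speaker clear. I'll lower in stages.

Call:
carry_out --pt "-1 0 0.0025 0.045 0 0 0" --pt "-1 0 0 0.045 0 0 0" --pt "-1 0 0 0.045 0 0 0" --pt "-1 0 0 0.045 0 0 0" --pt "-1 0 0 0 0 0 0" --pt "-1 0 0 0 0 0 0"

```text
clock: 7.18
tcp_pos: [0.6563, 0.1108, 0.0668]
orientation: [0.001, 0.639, 0.77, 0.001]
wrist_force: [0.5, -0.2, -2.0]
finger_gap: 0.0273
```

```bash
python3 - <<'E'
from h import *
mv((.6549,.111,.036),1.757)
print(env.get_state()['wrist_force'])
snap('wrist','w4')
E
```

```text
tool shift 0.0004 -0.0013 0.0308 turn z -0.001 or 3.141 heading 1.7562 j6 -0.139
[ 0.49111319 -0.1691903  -1.99341331]
```

View pics/w4.png

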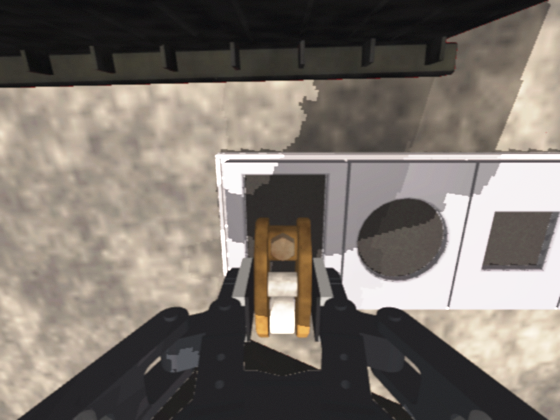

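The rocker is centred over the wide recess (recess columns 243-327, rocker about 283). Setting it down and releasing.

Call:
carry_out --pt "-1 0 -0.001 0.015 0 0 0" --pt "-1 0 0 0.012 0 0 0" --pt "-1 0 0 0.004 0 0 0" --pt "-1 0 0 0 0 0 0" --pt "-1 0 0 0 0 0 0" --pt "0.0 0 0 0 0 0 0" --pt "0.0 0 0 0 0 0 0" --pt "0.0 0 0 0 0 0 0" --pt "0.0 0 0 0 0 0 0" --pt "0.0 0 0 -0.03 0 0 0" --pt "0.0 0 0 -0.05 0 0 0" --pt "0.0 0 0 -0.05 0 0 0" --pt "0.0 0 0 -0.05 0 0 0" --pt "0.0 0 0 0 0 0 0" --pt "0.0 0 0 0 0 0 0"

```text
clock: 9.1
tcp_pos: [0.6542, 0.1106, 0.2138]
orientation: [-0.0, 0.638, 0.77, -0.0]
wrist_force: [-0.8, -0.2, -0.4]
finger_gap: 0.0426
```

```bash
python3 - <<'E'
from h import *
mv((.4433,.4344,.13),.198)
s=env.get_state();print(s['wrist_force'],s['joint_pos'])
snap('wrist','w5')
E
```

```text
tool shift 0.3572 -0.1474 0.0838 turn z 1.559 or -1.583 heading 1.7568 j6 -0.139
[-0.8436633  -0.1929258  -0.35685886] [ 4.65389595e-02  5.00617065e-01  2.38204000e-01  1.30860649e+00
  8.74651956e-05 -1.39473760e-01]
```

View pics/w5.png

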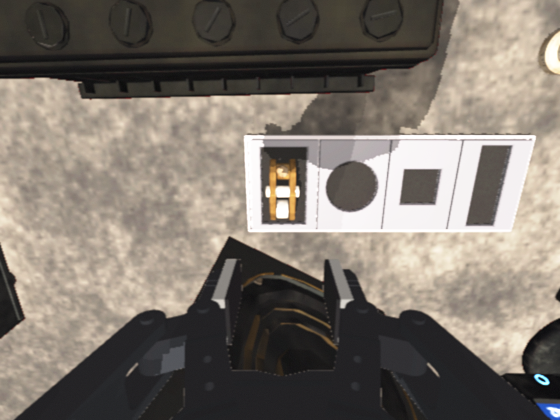

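The rocker lies in the wide nest. Remaining nests: round (352,187), square (420,187), narrow (489,186). Next is the plug.

Call:
carry_out --pt "0.0 0.051 -0.021 0 0 0 0" --pt "0.0 0.051 -0.021 0 0 0 0" --pt "0.0 0.051 -0.021 0 0 0 0" --pt "0.0 0.051 -0.021 0 0 0 0" --pt "0.0 0.051 -0.021 0 0 0 0" --pt "0.0 0.051 -0.021 0 0 0 0" --pt "0.0 0.051 -0.021 0 0 0 0" --pt "0.0 0 0 0 0 0 0.1732" --pt "0.0 0 0 0 0 0 0.1732" --pt "0.0 0 0 0 0 0 0.1732" --pt "0.0 0 0 0 0 0 0.1732" --pt "0.0 0 0 0 0 0 0.1732" --pt "0.0 0 0 0 0 0 0.1732" --pt "0.0 0 0 0 0 0 0.1732" --pt "0.0 0 0 0 0 0 0.1732" --pt "0.0 0 0 0 0 0 0.1732" --pt "0.0 0 0 0.05 0 0 0" --pt "0.0 0 0 0.05 0 0 0" --pt "0.0 0 0 0 0 0 0" --pt "0.0 0 0 0 0 0 0"

```text
clock: 11.65
tcp_pos: [0.444, 0.4343, 0.1148]
orientation: [0.0, 0.995, 0.099, -0.0]
wrist_force: [0.9, 0.7, 1.2]
finger_gap: 0.0432
```

```bash
python3 - <<'E'
from h import *
c=load('w5')
for n,p in dict(narrow=(489,186),sq=(420,187),rnd=(352,187),wide=(285,186)).items(): print(n,w(c,*p,.010).round(4))
h=1.7568;o=np.array([.6542,.1106,.2138])
for u in(237,327):
  for z in(.195,.2,.205): d=(w(c,u,262,z)-o)[:2];print(u,z,d@[np.cos(h),np.sin(h)],d@[np.sin(h),-np.cos(h)])
mv((.4433,.4344,.024),.198)
c=snap('wrist','w6');a=c['color'][100:300,180:380,::-1]
cv2.imwrite('pics/w6c.png',cv2.resize(a,(600,600),interpolation=cv2.INTER_CUBIC))
print('plug',px(c,(.4433,.4344,.009)))
E
```

```text
narrow [0.6113 0.3328 0.01  ]
sq [0.6264 0.259  0.01  ]
rnd [0.6403 0.1858 0.01  ]
wide [0.6529 0.1135 0.01  ]
237 0.195 -0.023302363627089172 -0.007020166559917138
237 0.2 -0.02247885590413389 -0.009709159098041127
237 0.205 -0.02165534818117861 -0.012398151636165115
327 0.195 0.023288818757167474 -0.007089194550504534
327 0.2 0.02247125309872644 -0.009775755727325173
327 0.205 0.021653687440285375 -0.012462316904145815
tool shift -0.0007 -0.0002 0.0908 turn z -0.0 or 3.142 heading 0.198 j6 2.018
plug [281.88874726 216.25597659]
```

View pics/w6c.png

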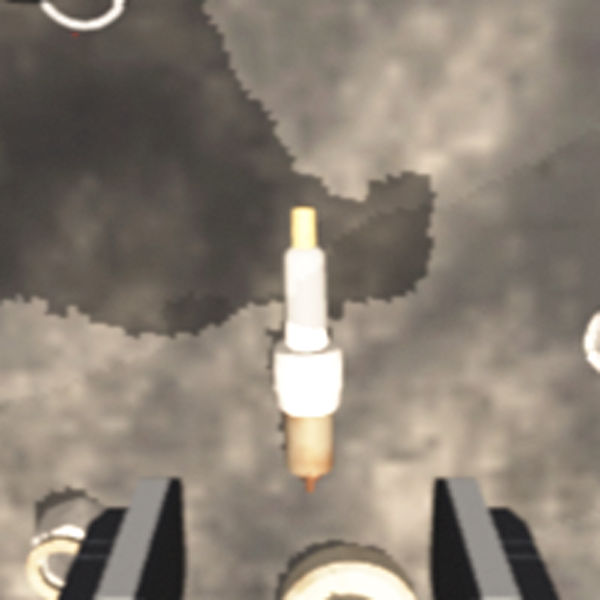

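The plug is centred between the jaws, at image column 282, as predicted. Gripping.

Call:
carry_out --pt "0.0 -0.0005 0 0.05 0 0 0" --pt "0.0 0 0 0.03 0 0 0" --pt "0.0 0 0 0.012 0 0 0" --pt "0.0 0 0 0 0 0 0" --pt "-1 0 0 0 0 0 0" --pt "-1 0 0 0 0 0 0" --pt "-1 0 0 0 0 0 0" --pt "-1 0 0 0 0 0 0" --pt "-1 0 0 0 0 0 0" --pt "-1 0 0 0 0 0 0"

```text
clock: 12.95
tcp_pos: [0.4446, 0.4351, 0.0243]
orientation: [-0.001, 0.995, 0.099, 0.002]
wrist_force: [-0.7, -0.4, 6.2]
finger_gap: 0.0106
```

Call:
carry_out --pt "-1 0 0 -0.03 0 0 0" --pt "-1 0 0 -0.05 0 0 0" --pt "-1 0 0 -0.05 0 0 0" --pt "-1 0 0 0 0 0 0" --pt "-1 0 0 0 0 0 0"

```text
clock: 13.58
tcp_pos: [0.4433, 0.4341, 0.1524]
orientation: [-0.0, 0.995, 0.099, 0.0]
wrist_force: [-0.1, -0.1, -1.8]
finger_gap: 0.0107
```

```bash
python3 - <<'E'
from h import *
mv((.6130,.3312,.032),1.757)
c=snap('wrist','w7')
s=env.get_state();z=s['tcp_pos'][2];h=.198
for v in (400,):pass
cv2.imwrite('pics/w7c.png',c['color'][150:420,180:380,::-1].repeat(2,0).repeat(2,1))
for n,p in dict(p200=(282,200),p300=(282,300)).items():
  d=(w(c,*p,z-.012)-s['tcp_pos'])[:2];print(n,d@[np.sin(h),-np.cos(h)])
E
```

```text
tool shift 0.1462 0.1342 0.1204 turn z -1.559 or 1.583 heading 0.198 j6 2.018
p200 -0.04206147449241653
p300 0.012240532629202725
```

View pics/w7c.png

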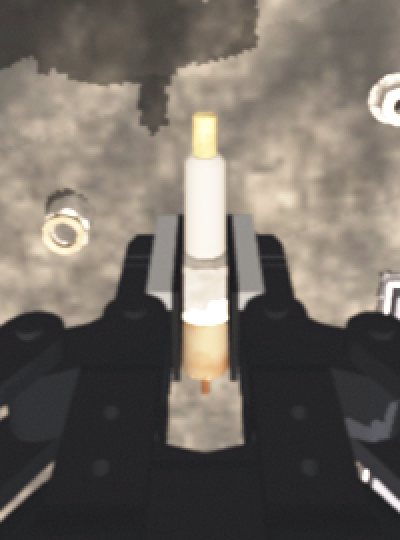

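The plug is held at an opening of 10.7 mm, with its ends 38.8 mm and about 37 mm from the TCP, so it is centred. Moving to the narrow nest.

Call:
carry_out --pt "-1 0.0366 0.0336 0 0 0 0" --pt "-1 0.0366 0.0336 0 0 0 0" --pt "-1 0.0365 0.0335 0 0 0 0" --pt "-1 0.0365 0.0335 0 0 0 0" --pt "-1 0 0 0 0 0 -0.1732" --pt "-1 0 0 0 0 0 -0.1732" --pt "-1 0 0 0 0 0 -0.1732" --pt "-1 0 0 0 0 0 -0.1732" --pt "-1 0 0 0 0 0 -0.1732" --pt "-1 0 0 0 0 0 -0.1732" --pt "-1 0 0 0 0 0 -0.1732" --pt "-1 0 0 0 0 0 -0.1732" --pt "-1 0 0 0 0 0 -0.1732" --pt "-1 0 0 0.045 0 0 0" --pt "-1 0 0 0.035 0 0 0" --pt "-1 0 0 0 0 0 0" --pt "-1 0 0 0 0 0 0"

```text
clock: 15.75
tcp_pos: [0.6132, 0.3313, 0.0724]
orientation: [-0.0, 0.638, 0.77, -0.0]
wrist_force: [0.0, -0.3, -0.2]
finger_gap: 0.0104
```

```bash
python3 - <<'E'
from h import *
mv((.6130,.3312,.034),1.757)
c=snap('wrist','w8')
E
```

```text
tool shift -0.0001 -0.0002 0.0384 turn z -0.0 or 3.141 heading 1.7568 j6 0.194
```

View pics/w8.png

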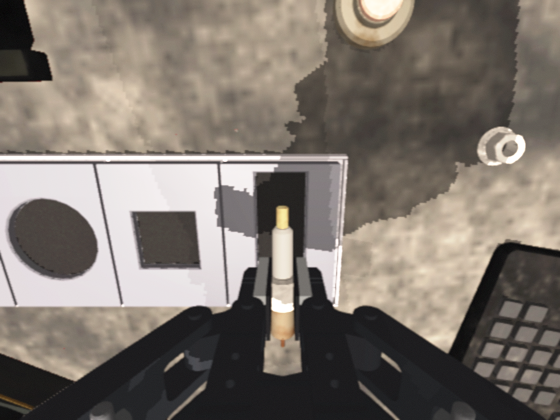

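The plug (column 282) is centred over the narrow recess (255-307). Lowering and releasing, then on to the core plug, keeping this heading.

Call:
carry_out --pt "-1 0 0 0.02 0 0 0" --pt "-1 0 0 0.012 0 0 0" --pt "-1 0 0 0.006 0 0 0" --pt "-1 0 0 0 0 0 0" --pt "-1 0 0 0 0 0 0"

```text
clock: 16.42
tcp_pos: [0.6136, 0.3315, 0.035]
orientation: [0.0, 0.638, 0.77, 0.0]
wrist_force: [0.2, 0.5, 0.0]
finger_gap: 0.0107
```

Call:
carry_out --pt "-0.4 0 0 0 0 0 0" --pt "-0.4 0 0 0 0 0 0" --pt "-0.4 0 0 0 0 0 0" --pt "-0.4 0 0 -0.01 0 0 0" --pt "-0.4 0 0 -0.04 0 0 0" --pt "0.5 0 0 -0.05 0 0 0" --pt "0.5 0 0 -0.03 0 0 0" --pt "0.5 0 0 0 0 0 0" --pt "0.5 0 0 0 0 0 0"

```text
clock: 17.55
tcp_pos: [0.6128, 0.3312, 0.1639]
orientation: [-0.0, 0.638, 0.77, -0.0]
wrist_force: [0.6, -0.4, -0.5]
finger_gap: 0.0645
```

```bash
python3 - <<'E'
from h import *
mv((.472,.3525,.021),1.757)
c=snap('wrist','w9')
E
```

```text
tool shift 0.047 -0.1345 0.1429 turn z -0.0 or 3.141 heading 1.7568 j6 0.194
```

View pics/w9.png

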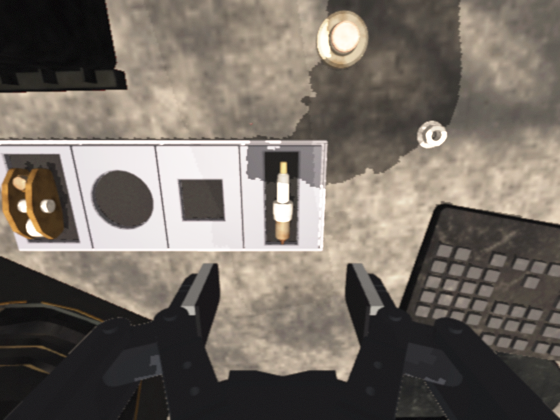

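The plug lies in the narrow nest, at (283,205). The core plug is at (344,38). Only two views remain, so I'll rely on numbers where I can.

Call:
carry_out --pt "0.5 0.0157 -0.0448 0 0 0 0" --pt "0.5 0.0157 -0.0448 0 0 0 0" --pt "0.5 0.0156 -0.0449 0 0 0 0" --pt "0.5 0 0 0.04 0 0 0" --pt "0.5 0 0 0 0 0 0" --pt "0.5 0 0 0 0 0 0"

```text
clock: 18.35
tcp_pos: [0.4725, 0.3525, 0.1242]
orientation: [-0.0, 0.639, 0.77, -0.0]
wrist_force: [0.9, 0.9, 0.8]
finger_gap: 0.0641
```

```bash
python3 - <<'E'
from h import *
c=load('w9');print(w(c,344,38,.024))
mv((.472,.3525,.021),1.757)
c=snap('wrist','w10')
p=px(c,(.472,.3525,.018));print(p,px(c,(.3908,.3617,.022)))
g=cv2.cvtColor(c['color'],cv2.COLOR_RGB2GRAY)
u,v=p.round().astype(int)
q=cv2.HoughCircles(cv2.medianBlur(g[v-70:v+70,u-70:u+70],5),cv2.HOUGH_GRADIENT,1.5,30,param1=100,param2=25,minRadius=12,maxRadius=60)
if q is not None:
  for a,b,r in q[0][:4]: print(a+u-70,b+v-70,r, w(c,a+u-70,b+v-70,.018),w(c,a+u-70,b+v-70,.024))
E
```

```text
[0.47379079 0.35271305 0.024     ]
tool shift 0.0001 -0.0005 0.1032 turn z -0.001 or 3.141 heading 1.7564 j6 0.319
[282.30735224 216.72203999] [316.76370877 113.75550771]
283.25 213.75 24.3 [0.46940442 0.35276852 0.018     ] [0.46734284 0.35236225 0.024     ]
332.75 167.25 54.0 [0.42605155 0.38244726 0.018     ] [0.42512408 0.3812646  0.024     ]
320.75 231.75 18.15 [0.47890029 0.38539318 0.018     ] [0.4765903  0.38413345 0.024     ]
```

Call:
carry_out --pt "0.5 0 -0.001 0.05 0 0 0" --pt "0.5 0 0 0.04 0 0 0" --pt "0.5 0 0 0.013 0 0 0" --pt "0.5 0 0 0 0 0 0" --pt "-1 0 0 0 0 0 0" --pt "-1 0 0 0 0 0 0" --pt "-1 0 0 0 0 0 0" --pt "-1 0 0 0 0 0 0" --pt "-1 0 0 0 0 0 0" --pt "-1 0 0 0 0 0 0"

```text
clock: 19.65
tcp_pos: [0.4729, 0.3533, 0.0237]
orientation: [0.001, 0.638, 0.77, 0.002]
wrist_force: [-0.5, -0.3, 6.0]
finger_gap: 0.0372
```

Call:
carry_out --pt "-1 0 0 -0.03 0 0 0" --pt "-1 0 0 -0.05 0 0 0" --pt "-1 0 0 -0.04 0 0 0" --pt "-1 0 0 0 0 0 0" --pt "-1 0 0 0 0 0 0"

```text
clock: 20.27
tcp_pos: [0.4711, 0.3524, 0.1414]
orientation: [0.0, 0.638, 0.77, 0.0]
wrist_force: [0.2, 0.5, -0.1]
finger_gap: 0.0376
```

```bash
python3 - <<'E'
from h import *
mv((.6405,.1850,.029),1.757)
c=snap('wrist','w11');print(px(c,(.3908,.3617,.022)))
E
```

```text
tool shift -0.1959 0.1355 0.1124 turn z -0.0 or 3.141 heading 1.7568 j6 0.32
[313.98050977 114.90998086]
```

Call:
carry_out --pt "-1 -0.049 0.0339 0 0 0 0" --pt "-1 -0.049 0.0339 0 0 0 0" --pt "-1 -0.049 0.0339 0 0 0 0" --pt "-1 -0.049 0.0338 0 0 0 0" --pt "-1 0 0 0.04 0 0 0" --pt "-1 0 0 0.03 0 0 0" --pt "-1 0 0 0 0 0 0" --pt "-1 0 0 0 0 0 0"

```text
clock: 21.32
tcp_pos: [0.6406, 0.1851, 0.0714]
orientation: [-0.0, 0.638, 0.77, -0.0]
wrist_force: [-0.1, 0.1, 0.1]
finger_gap: 0.0373
```

```bash
python3 - <<'E'
from h import *
mv((.6405,.1850,.0315),1.757)
c=snap('wrist','w12')
def crop(f,u,v,r,s):
    a=load(f)['color'][:,:,::-1];a=np.pad(a,((60,60),(60,60),(0,0)))[v-r+60:v+r+60,u-r+60:u+r+60];return cv2.resize(a,(s,s),interpolation=cv2.INTER_CUBIC)
L=c['color'][150:420,80:480,::-1]
top=np.hstack([crop('w11',314,115,20,266),crop('w1',191,54,24,267),crop('w10',317,114,24,267)])
bot=cv2.resize(L,(489,330));bot=np.hstack([bot,np.zeros((330,800-489,3),np.uint8)])
bot[:300,495:795]=crop('top0',232,293,14,300)
cv2.imwrite('pics/m1.png',np.vstack([top,bot]))
E
```

```text
tool shift -0.0001 -0.0001 0.0399 turn z 0.0 or -3.142 heading 1.7571 j6 -0.025Traceback (most recent call last):
  File "<stdin>", line 7, in <module>
    return _nx.concatenate(arrs, 1, dtype=dtype, casting=casting)
           ~~~~~~~~~~~~~~~^^^^^^^^^^^^^^^^^^^^^^^^^^^^^^^^^^^^^^^
ValueError: all the input array dimensions except for the concatenation axis must match exactly, but along dimension 0, the array at index 0 has size 266 and the array at index 1 has size 267
```

```bash
python3 - <<'E'
from h import *
c=load('w12')
def crop(f,u,v,r,s):
    a=load(f)['color'][:,:,::-1];a=np.pad(a,((60,60),(60,60),(0,0)))[v-r+60:v+r+60,u-r+60:u+r+60];return cv2.resize(a,(s,s),interpolation=cv2.INTER_CUBIC)
L=c['color'][150:420,80:480,::-1]
top=np.hstack([crop('w11',314,115,20,266),crop('w1',191,54,24,266),crop('w10',317,114,24,266)])
bot=cv2.resize(L,(489,330));bot=np.hstack([bot,np.zeros((330,798-489,3),np.uint8)])
bot[:300,495:795]=crop('top0',232,293,14,300)
cv2.imwrite('pics/m1.png',np.vstack([top,bot]))
E
```

```text
(no output)
```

View pics/m1.png

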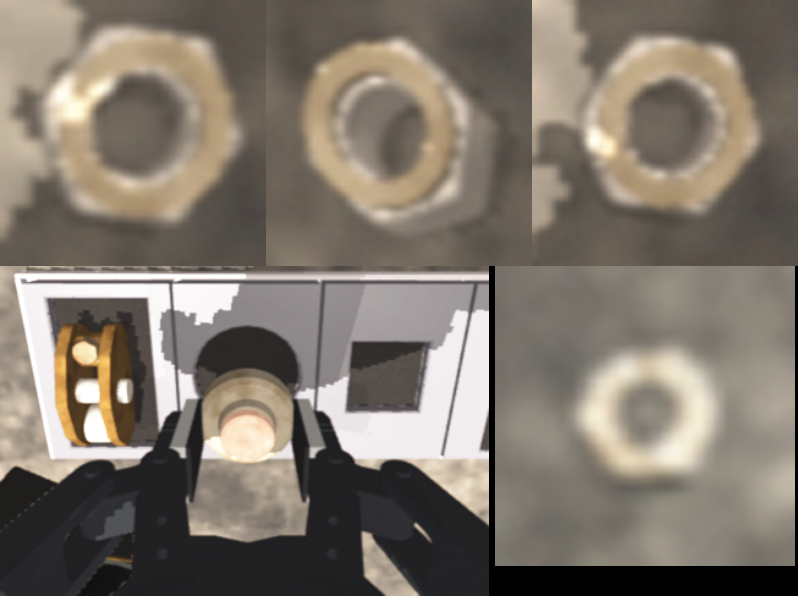

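The core plug (panel column 248) is centred on the round recess (198-298). The nut's hex corners lie about 9° off the jaw axis, so its flats face heading ≈0.03. Placing the core plug.

Call:
carry_out --pt "-1 0 0 0.02 0 0 0" --pt "-1 0 0 0.014 0 0 0" --pt "-1 0 0 0.006 0 0 0" --pt "-1 0 0 0 0 0 0" --pt "-1 0 0 0 0 0 0"

```text
clock: 22.0
tcp_pos: [0.6411, 0.1851, 0.0318]
orientation: [0.0, 0.638, 0.77, 0.0]
wrist_force: [0.0, -0.4, 0.1]
finger_gap: 0.0375
```

Call:
carry_out --pt "0.2 0 0 0 0 0 0" --pt "0.2 0 0 0 0 0 0" --pt "0.2 0 0 0 0 0 0" --pt "0.2 0 0 -0.01 0 0 0" --pt "0.2 0 0 -0.04 0 0 0" --pt "0.0 0 0 -0.05 0 0 0" --pt "0.0 0 0 -0.03 0 0 0" --pt "0.0 0 0 0 0 0 0" --pt "0.0 0 0 0 0 0 0"

```text
clock: 23.12
tcp_pos: [0.6404, 0.1848, 0.1609]
orientation: [-0.0, 0.638, 0.77, -0.0]
wrist_force: [-0.6, 0.3, -0.1]
finger_gap: 0.0427
```

```bash
python3 - <<'E'
from h import *
mv((.3908,.3617,.021),.029)
for f,p in(('w11',(314-20+143/6.65,115-20+125/6.65)),('w10',(317-24+672/5.54-532/5.54,114-24+128/5.54))): print(w(load(f),*p,.022))
c=snap('wrist','w13')
E
```

```text
tool shift 0.22 -0.2125 0.1399 turn z -1.414 or 1.728 heading 1.7568 j6 -0.025
[0.38980466 0.36265212 0.022     ]
[0.39018041 0.3626399  0.022     ]
```

Call:
carry_out --pt "0.0 0.0368 -0.0355 0 0 0 0" --pt "0.0 0.0368 -0.0355 0 0 0 0" --pt "0.0 0.0368 -0.0355 0 0 0 0" --pt "0.0 0.0368 -0.0355 0 0 0 0" --pt "0.0 0.0368 -0.0355 0 0 0 0" --pt "0.0 0.0368 -0.0355 0 0 0 0" --pt "0.0 0 0 0 0 0 0.1728" --pt "0.0 0 0 0 0 0 0.1728" --pt "0.0 0 0 0 0 0 0.1728" --pt "0.0 0 0 0 0 0 0.1728" --pt "0.0 0 0 0 0 0 0.1728" --pt "0.0 0 0 0 0 0 0.1728" --pt "0.0 0 0 0 0 0 0.1728" --pt "0.0 0 0 0 0 0 0.1728" --pt "0.0 0 0 0 0 0 0.1728" --pt "0.0 0 0 0 0 0 0.1728" --pt "0.0 0 0 0.05 0 0 0" --pt "0.0 0 0 0 0 0 0" --pt "0.0 0 0 0 0 0 0"

```text
clock: 25.55
tcp_pos: [0.3903, 0.3623, 0.1114]
orientation: [0.0, 1.0, 0.014, -0.001]
wrist_force: [0.6, -0.3, 1.1]
finger_gap: 0.0428
```

```bash
python3 - <<'E'
from h import *
mv((.3903,.3622,.021),.029)
c=snap('wrist','w14');p=px(c,(.3903,.3622,.022));print(p)
u,v=p.round().astype(int);print(u,v)
a=c['color'][v-35:v+35,u-35:u+35]
hsv=cv2.cvtColor(a,cv2.COLOR_RGB2HSV)
m=((hsv[:,:,1]>70)&(hsv[:,:,2]>120)).astype(np.uint8)
m=cv2.morphologyEx(m,cv2.MORPH_OPEN,np.ones((2,2)))
for y in range(0,70,3): print(''.join('#' if q else '.' for q in m[y,::2]))
ys,xs=np.nonzero(m)
if len(xs):print(len(xs),xs.min()+u-35,xs.max()+u-35,ys.min()+v-35,ys.max()+v-35,w(c,(xs.min()+xs.max())/2+u-35,(ys.min()+ys.max())/2+v-35,.022))
E
```

```text
tool shift 0.0 0.0001 0.0904 turn z -0.0 or 3.141 heading 0.0288 j6 2.139
[282.9633022  223.97105908]
283 224
...................................
...................................
...................................
...................................
...................................
...................................
...................................
...................................
...............#######.............
.............###....###............
............##........##...........
............#..........#...........
.......................#...........
...................................
...................................
...................................
...................................
...................................
...................................
...................................
...................................
...................................
...................................
...................................
133 271 296 212 226 [0.3905744  0.36614713 0.022     ]
```

Call:
carry_out --pt "0.0 0 0 0.05 0 0 0" --pt "0.0 0 0 0.025 0 0 0" --pt "0.0 0 0 0.013 0 0 0" --pt "0.0 0 0 0 0 0 0" --pt "-1 0 0 0 0 0 0" --pt "-1 0 0 0 0 0 0" --pt "-1 0 0 0 0 0 0" --pt "-1 0 0 0 0 0 0" --pt "-1 0 0 0 0 0 0" --pt "-1 0 0 0 0 0 0"

```text
clock: 26.85
tcp_pos: [0.3917, 0.3633, 0.0249]
orientation: [-0.001, 1.0, 0.014, 0.001]
wrist_force: [-0.4, -1.2, 7.6]
finger_gap: 0.0271
```

Call:
carry_out --pt "-1 0 0 -0.03 0 0 0" --pt "-1 0 0 -0.05 0 0 0" --pt "-1 0 0 -0.05 0 0 0" --pt "-1 0 0 0 0 0 -0.158" --pt "-1 0 0 0 0 0 0"

```text
clock: 27.48
tcp_pos: [0.3908, 0.3627, 0.1543]
orientation: [-0.0, 0.996, 0.093, 0.001]
wrist_force: [1.0, 0.6, -0.5]
finger_gap: 0.0271
```

```bash
python3 - <<'E'
from h import *
mv((.6272,.2575,.033),.187)
snap('wrist','w15')
E
```

```text
tool shift 0.213 0.147 0.1213 turn z -0.002 or 3.14 heading 0.1853 j6 1.983
```

The opening is 27 mm where I expected about 20-24 mm, so I'll check numerically what is held.

```bash
python3 - <<'E'
from h import *
c=load('w15');s=env.get_state()
o=s['tcp_pos'];print(px(c,o-[0,0,.003]),px(c,(.3903,.3622,.022)),px(c,(.3903,.3622,.0)))
a=cv2.cvtColor(c['color'],cv2.COLOR_RGB2GRAY)
b=a[235:345,215:350:1]; b=cv2.resize(b,(68,40),interpolation=cv2.INTER_AREA)
ch=" .:-=+*#%@"
for r in b: print(''.join(ch[min(9,int(x)//26)] for x in r))
E
```

```text
[281.9224257  289.58101765] [281.7350562  206.72987375] [281.73403421 199.48826381]
###**+*****###*********###*****+++++++++++++***++++++========++++++*
###****************************++++++++++++++*++++++==========+++++*
####********************++++++++++++++++++++++++++++=====+++++++++**
####*********+++++*+++++++++++++++++++++++++++++++++====+++**+******
###***************+++++++++++++***+**++++++=====++++++++++******####
##***#*****#******++++++++++++++++++++++++======+++++++++**###****##
#****##****#******++++++****+++++**++++++========+++++++**#####***##
#####******#####**+++++++**+++++****++++++++====+++******######**###
######*#######*+++=:-+++++++++++*****++++++++==-:=++++****##########
#############*++++-.:***++++++++******+++++++==:.-++++++**##########
*#####***####*++++-.:***+++++++**##*****+++++==:.:+++++*##########**
**####**++++*+++++:.:+++++++++#%@@@@%#***++++++:.:=++++****#######**
++*###*=:...=++++=..:=++++++***++++++*##**+++++:..=++++=:..:+#####**
+++***-....:+++++-...=+++*#*====++=====+*#**+++:..-+++++:....-*####*
=+***=.....-+++++:...==*##+==+++++++++++=+##+*+:..
[... 1043 characters left out ...]
..........
...................+#########**#**+++***++++++++=...................
...................*%%##%##****************+++**+...................
................:.:*##########*****************#*:..................
..................-*#########********************-..................
..................-**####**##*#******************-..................
..................-+**************************+++=..................
...............:::=+**+********************#*****+:::...............
...............=::+*********+++***#****##**#*****+::=...............
..............:+--+**********+********##**********=-+:..............
..............:++++++++*******###******************##-..............
```

The nut is between the pads (collar ring visible, level), apparently gripped somewhat diagonally but steady. I'll carry it gently to the square nest.

Call:
carry_out --pt "-1 0.02 0.014 0 0 0 0" --pt "-1 0.035 0.024 0 0 0 0" --pt "-1 0.036 0.025 0 0 0 0" --pt "-1 0.036 0.025 0 0 0 0" --pt "-1 0.036 0.025 0 0 0 0" --pt "-1 0.03 0.02 0 0 0 0" --pt "-1 0.02 0.014 0 0 0 0" --pt "-1 0 0 0.03 0 0 0" --pt "-1 0 0 0.03 0 0 0" --pt "-1 0 0 0.02 0 0 0" --pt "-1 0 0 0 0 0 0" --pt "-1 0 0 0 0 0 0"

```text
clock: 29.02
tcp_pos: [0.6272, 0.2577, 0.0735]
orientation: [-0.0, 0.996, 0.093, -0.0]
wrist_force: [-0.4, -0.3, 0.1]
finger_gap: 0.0274
```

```bash
python3 - <<'E'
from h import *
mv((.6272,.2575,.0335),.187)
c=snap('wrist','w16')
a=cv2.cvtColor(c['color'],cv2.COLOR_RGB2GRAY)
b=cv2.resize(a[150:360,200:365],(82,52),interpolation=cv2.INTER_AREA)
ch=" .:-=+*#%@"
for r in b: print(''.join(ch[min(9,int(x)//26)] for x in r))
E
```

```text
tool shift -0.0001 0.0002 0.04 turn z -0.001 or 3.14 heading 0.1858 j6 1.657
++=================================*************#***************###******###**#@@@
+++++++++++++++++++++++++++++++++++*##@@@@@@@@@@@@@@@@@@@@@@@@@@@@@@@@@@@@@@@@@@@@
++++++++++++++++++++++++++++++++++++++*%@@@@@@@@@@@@@@@@@@@@@@@@@@@@@@@@@@@@@@@@@@
+++++++++++++++++++++++++++++++++++++++*#@@@@@@@@@@@@@@@@@@@@@@@@@@@@@@@@@@@@@@@@@
+++++++++++++++++++++++++++++++++++++++++*%@@@@@@@@@@@@@@@@@@@@@@@@@@@@@@@@@@@@@@%
++++++++++++++++++++++++++++++++++++++++++*%@@@@@@@@@@@@@@@@@@@@@@@@@@@@@@@@@@@@@%
+++++++++++++++++++++++++++++++++++++++++++#@@@@@@@@@@@@@@@@@@@@@@@@@@@@@@@@@@@@@%
===================++++====+++++++++++++++++*%@@@@@@@@@@@@@@@@@@@@@@@@@@@@@@@@@@@%
==---------------------------------=---------=*********************************##%
=================================================*#############****=====***######%
===================================================*%@@@@@#=++++==========#@@@@@%@
====================================================+#%%%%+==============+%@@@@@%@
+==========================
[... 2592 characters left out ...]
@@@@@@%*-:..........................
..........................:*%@@@@@%*+====++++#%@@@@@@@*:..........................
..........................=%@@@@@*++++++++**##**%@@@@@%=..........................
......................--.:=%@@@@%++***#####***##*%@@@%#=:.:-......................
......................--::-#%@@@#+*#@@@@@@@@@@%#%%@@%%*-::-=......................
.....................:*+-::=#@@@@%@@@@@@@@@@@@@@%@@@%#=::-*#-.....................
.....................=%%*--:=#%@@@@@@@@@@@@@@@@@@@@@#-:-=*%%=.....................
.....................-%%%#+---=#%@@@@@@@@@@@@@@@@@#=--=*%%%%=.....................
.....................-#%%%%%#+=--+#@@@@@@@@@@@@#+--=*#%%%%%%-.....................
```

The nut is centred over the square recess laterally (recess columns 25-55, nut about 40). Placing.

Call:
carry_out --pt "-1 0 0 0.02 0 0 0" --pt "-1 0 0 0.012 0 0 0" --pt "-1 0 0 0.006 0 0 0" --pt "-1 0 0 0.001 0 0 0" --pt "-1 0 0 0 0 0 0" --pt "-1 0 0 0 0 0 0"

```text
clock: 29.82
tcp_pos: [0.6276, 0.2578, 0.035]
orientation: [-0.0, 0.996, 0.093, 0.001]
wrist_force: [0.1, -0.4, 0.5]
finger_gap: 0.0272
```

Call:
carry_out --pt "0.0 0 0 0 0 0 0" --pt "0.0 0 0 0 0 0 0" --pt "0.0 0 0 0 0 0 0" --pt "0.0 0 0 0 0 0 0" --pt "0.0 0 0 -0.01 0 0 0" --pt "0.0 0 0 -0.04 0 0 0" --pt "0.0 0 0 -0.05 0 0 0" --pt "0.0 0 0 -0.05 0 0 0" --pt "0.0 -0.05 0 0 0 0 0" --pt "0.0 -0.05 0 0 0 0 0" --pt "0.0 -0.05 0 0 0 0 0" --pt "0.0 -0.05 0 0 0 0 0" --pt "0.0 0 0 0 0 0 0" --pt "0.0 0 0 0 0 0 0"

```text
clock: 31.58
tcp_pos: [0.4316, 0.2208, 0.1855]
orientation: [-0.0, 0.996, 0.093, 0.001]
wrist_force: [0.8, 0.1, 0.1]
finger_gap: 0.0428
```

```bash
python3 - <<'E'
from h import *
t=snap('top','t17')['color'];s=snap('scene','s17')['color'];wr=snap('wrist','w17')['color'];w13=load('w13')['color']
f=lambda a,W,H:cv2.resize(a[:,:,::-1],(W,H),interpolation=cv2.INTER_CUBIC)
A=f(t[110:310,165:395],400,300);B=f(s[120:320,165:365],400,300);C=f(wr,400,300);D=f(w13,400,300)
cv2.imwrite('pics/fin.png',np.vstack([np.hstack([A,B]),np.hstack([C,D])]))
print(env.get_state()['tcp_pos'])
E
```

```text
[0.43216079 0.22074998 0.18477176]
```

View pics/fin.png

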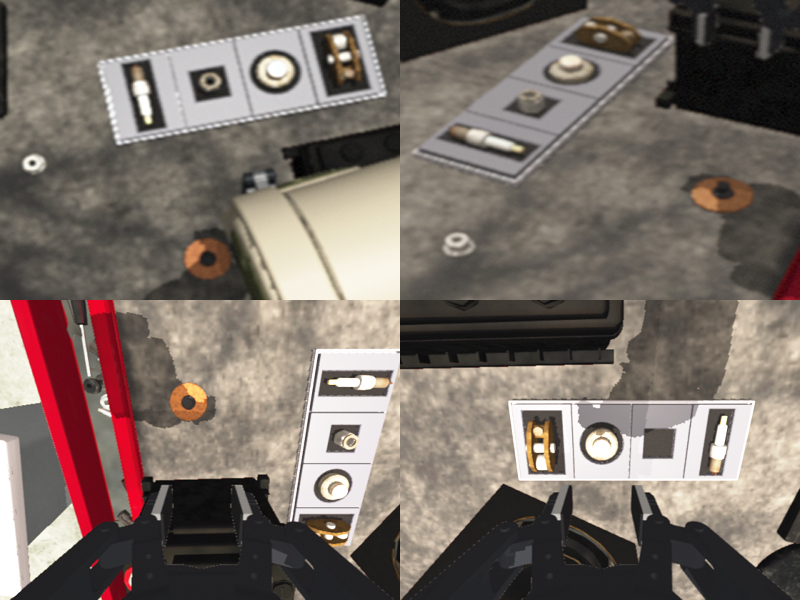

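The composite shows all four parts seated in their nests: plug (143,95), nut (209,80), core plug (274,70) and rocker (342,57) in the top panel. The flanged nut and disc have not moved. Handing in.

```bash
python3 -c "
from workcell import env
print(env.hand_in(), env.get_state()['clock'])"
```

```text
the job is handed in; nothing more can be done
the job is handed in; nothing more can be done
```

The four kit parts are in their nests and the job is handed in, after about 32 s of the 104 s allowed. I placed them in the order listed: rocker arm, spark plug, core plug, tall nut.

- **Last pictures (top, scene and wrist):** each part lies flat in its own nest. Rocker arm, core plug and tall nut are the same way up as before, and the flanged nut and disc look unmoved. The gripper was clear of everything.
- **Wrist force:** at the moments I read it, the highest was about 8 N, when the jaws closed on a part.
- **One reading disagreed:** the tall nut was held at a 27 mm jaw opening, where I expected about 20–24 mm, so the grip was probably not square on its flats. It held steady and looks upright and centred in the square nest.

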